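# Put three mixed-up gemstone holders back in their own dishes

### The job

The three gemstone holders on the polisher's bench stand in one another's dishes: bring each to the dish of its own colour (blue foot to blue dish, red to red, yellow to yellow), parking one in the empty white dish on the way, so that the white dish ends empty. Each must finally stand upright and flat inside its dish's rim, let go and at rest. Do not drop or tip over a holder, and leave the loupe, the jar and the caliper where they are.

Things in the scene. Friction and masses are not known exactly. Their poses are not given: they have to be found in the camera images.
- holder_blue: loose gemstone holder: blue foot disc 54 mm across, 12 mm high; on it a round steel barrel 30 mm across, from 12 to 56 mm above the underside (grip here, any direction); then a dark collar 20 mm across to 64 mm and a thin stem with a blue stone, top at 85 mm; 0.15 to 0.31 kg. At first it stands in a dish of another colour. Origin: centre of its underside; z: its upright axis
- holder_red: loose gemstone holder: red foot disc 54 mm across, 12 mm high; on it a round steel barrel 30 mm across, from 12 to 56 mm above the underside (grip here, any direction); then a dark collar 20 mm across to 64 mm and a thin stem with a red stone, top at 85 mm; 0.15 to 0.31 kg. At first it stands in a dish of another colour. Origin: centre of its underside; z: its upright axis
- holder_yellow: loose gemstone holder: yellow foot disc 54 mm across, 12 mm high; on it a round steel barrel 30 mm across, from 12 to 56 mm above the underside (grip here, any direction); then a dark collar 20 mm across to 64 mm and a thin stem with a yellow stone, top at 85 mm; 0.15 to 0.31 kg. At first it stands in a dish of another colour. Origin: centre of its underside; z: its upright axis
- dish_blue: fixed shallow round blue dish, 88 mm across, 10 mm high: flat floor 4 mm above the bench, 80 mm across, inside a 4 mm thick rim, so a holder's foot has 13 mm of play all round. Bolted down. The four dishes are at least 120 mm apart, centre to centre. Origin: centre of its underside, on the bench; z up
- dish_red: fixed shallow round red dish, 88 mm across, 10 mm high: flat floor 4 mm above the bench, 80 mm across, inside a 4 mm thick rim, so a holder's foot has 13 mm of play all round. Bolted down. The four dishes are at least 120 mm apart, centre to centre. Origin: centre of its underside, on the bench; z up
- dish_yellow: fixed shallow round yellow dish, 88 mm across, 10 mm high: flat floor 4 mm above the bench, 80 mm across, inside a 4 mm thick rim, so a holder's foot has 13 mm of play all round. Bolted down. The four dishes are at least 120 mm apart, centre to centre. Origin: centre of its underside, on the bench; z up
- dish_white: fixed shallow round white dish, 88 mm across, 10 mm high: flat floor 4 mm above the bench, 80 mm across, inside a 4 mm thick rim, so a holder's foot has 13 mm of play all round; the spare dish, empty at the start. Bolted down. The four dishes are at least 120 mm apart, centre to centre. Origin: centre of its underside, on the bench; z up
- loupe: bystander: black folding loupe lying on the bench, lens ring 38 mm across, grip reaching 56 mm from the lens along its -x, 13 mm high, loose. Origin: under the middle of the lens, on the bench
- jar: bystander: small amber jar with black cap, 42 mm across, 45 mm high, standing loose. Origin: centre of its underside
- caliper: bystander: steel sliding caliper with black slide, lying flat, 200 mm long along its x, at most 13 mm high, loose. Origin: under the middle of its bar, on the bench
There are look-alikes about, which are no part of the job. Of the things that look like the holder_yellow, the middle-sized one is meant. Several things have the shape of the dish_blue; the one meant has the colours described above.

How it is judged:
By the outcome, as a careful person would: the job done as asked, in the order asked, and still so for the second after the job is handed in, with the robot touching nothing.
It also fails if it takes over 112 s, if anything falls off the work surface, if the arm or the gripper's body presses on something with over 40 N, if the wrist force passes 120 N, or if a joint passes its speed limit or range.

### The arm

A 6-joint arm with a two-finger parallel gripper is mounted at the origin on the work surface. World frame = base frame: x ahead of the robot, y to its left, z up, the work surface at z = 0. Lengths are in m, angles in rad, forces in N, time in s.
With the tool pointing down it reaches from about 0.15 to 0.775 m from the base axis. Payload 6.1 kg.
Tool frame: the origin (TCP) lies midway between the tips of the shut fingers; the grasp point (between the pads) lies 19 mm behind it; z points along the fingers, y is the direction in which the jaws open and shut (so a half turn about z gives the same grasp; the last joint's range is limited). The gripper opens to 85 mm and grips with 20 to 120 N. Pads are 22 mm wide; open, the fingers measure 114 mm over their backs; the gripper's body (76 mm by 85 mm) begins 54 mm behind the grasp point. The pads swing forward as they close: fully open they stand 13 mm farther back than shut.
Start: joints at [1.31, 0.126, -0.04, 1.405, 0, 1.571], TCP at [0.135, 0.507, 0.231] pointing down, gripper open.
Joint ranges: [-2.72, 2.72], [-0.95, 1.95], [-1.27, 1.35], [-1.78, 2.02], [-1.46, 1.47], [-3.14, 3.14]. Speed limits (rad/s): [2.39, 2.39, 3.01, 3.14, 3.14, 3.14].

### API

Orientations are given as [roll, pitch, yaw] about the fixed x, y, z axes, in that order (R = Rz(yaw) Ry(pitch) Rx(roll)).
In Python, from cell import robot gives the robot as it stands.
- The arm moves only by the tool send_rows, never from a script. Its argument "moves" is a list of rows, each an object of numbers: "jaw": the closure, from -1 (fully open) to 1 (shut); "tx", "ty", "tz": the shift along the tool's x, y, z each as a share of 40 cm, from -1 to 1; "ax", "ay", "az": the turn, a rotation vector about the tool's x, y, z each as a share of 180 degrees, from -1 to 1. In form: [{"jaw": .., "tx": .., "ty": .., "tz": .., "ax": .., "ay": .., "az": ..}, ...]. A call has 1 to 20 rows; each row is the pose to reach, as a shift and turn from the pose commanded when the call began, along the tool's axes at that moment, turning the shorter way round; what a row does not reach only later rows make up. A row lasts 1/10 s, in which the tool goes at most 50 mm and 8.59 degrees, less where a joint would pass 70% of its speed; a pose out of reach is approached as far as the arm can. A call with a number of a shift or a turn outside -1 to 1 is refused whole. A call with a gripper value outside its range is refused whole. The fingers move at their own pace and stop on an object; "squeeze" is the grip in N (left out, the last holds). Time passes only in rows, so rows that repeat a pose let the fingers close. It gives the time, the measured TCP pose, the force and the opening at its end, in the units of the state.
- robot.state(): the state, without advancing time (a new reading comes with each control period).
- robot.grab_frame(name): name is "side" or "top"; returns (picture, depth): 384x512x3 uint8, red, green, blue; 384x512 float32, m along the optical axis (not along the pixel's ray), 0 where there is no reading.
- robot.camera_params(name): a dict with "fx", "fy", "cx", "cy" (pixels), "R" (3x3) and "t" (3): a world point X has camera coordinates R X + t. Camera axes: x right, y down, z forward; pixel columns grow to the right and rows downward; lengths in m; the calibration is good to about 2 mm. A picture is of the moment at which its call begins. camera_params takes no time and is no camera call.
- robot.job_done(): hands the job in, once; it reports no verdict.
Trained networks look in the newest picture that a camera, given by its name, has taken for a name from the list of things; names that differ only in an ending like _2 or _b are one class to them, and where a whole thing is asked for, a point or a joint stands for the part that bears it (a point fixed in the world has none). Each returns a list of dicts, best first, with "conf" (0 to 1); they miss things now and then, are a little off and sometimes report something else, mostly with a low value. They report only what shows in the picture. A call takes as long as a camera call. They do not tell look-alikes from the thing itself.
- robot.look_for(label, camera): "bbox" ([centre column, centre row, width, height] in pixels, round what is visible of it).
- robot.spot_point(label, camera): "at" ([column, row] in pixels: a listed point, or the origin of a listed thing).
The state is a dict: "time": time; "joint_pos": joint angles; "joint_vel": joint speeds; "tau": joint torques, N m; "ee_pos": TCP position; "ee_rot": TCP orientation; "ft_force": force on the tool from outside, world axes, zero at the start; "ft_torque": the same for the moment, N m; "finger_gap": finger opening in m.
Only numpy, scipy, OpenCV 4.12 (cv2) and the standard library are available. Lean on these libraries where they do the work, as an engineer would, in place of code of your own. Each camera call takes 0.05 s, during which the arm holds its last target. There are 200 camera calls.

## Working session

There is one attempt and no reset: what is moved stays moved. The work goes in short steps, Python scripts to look and compute and a tool call to move; the robot and the scene stay as the last step left them, time stands still between calls to the robot, and variables do not carry over. Pictures are saved under pics/ and viewed, about 12 in all and at most 16, crops included, and the job is handed in when it is done.

Besides the shell and the picture viewer there is one more tool, called after ">>>" in YAML: its name, and indented under it one key for each argument. send_rows: Moves the arm, as the interface text tells. Shift numbers are shares of 40 cm and turn numbers shares of 180 degrees, none past 1 either way. Its arguments: {"type":"object","properties":{"moves":{"type":"array","items":{"type":"object","properties":{"jaw":{"type":"number"},"tx":{"type":"number"},"ty":{"type":"number"},"tz":{"type":"number"},"ax":{"type":"number"},"ay":{"type":"number"},"az":{"type":"number"}}}},"squeeze":{"type":"number"}},"required":["moves"]}

```bash
mkdir -p pics; cat > h.py <<'E'
import numpy as np, cv2
from cell import robot
def shot(n,f=None):
    im,d=robot.grab_frame(n)
    if f: cv2.imwrite('pics/'+f,im[:,:,::-1])
    return im,d
def world(n,u,v,z):
    c=robot.camera_params(n);R=np.array(c['R']);t=np.array(c['t'])
    ray=R.T@np.array([(u-c['cx'])/c['fx'],(v-c['cy'])/c['fy'],1]);o=-R.T@t
    return o+ray*(z-o[2])/ray[2]
E
python3 - <<'E'
from h import *
print(robot.state())
for n in('top','side'):
    shot(n,n+'0.png')
    c=robot.camera_params(n);print(n,(-np.array(c['R']).T@np.array(c['t'])).round(3))
for l in ['holder_blue','holder_red','holder_yellow','dish_blue','dish_red','dish_yellow','dish_white']:
    for r in robot.spot_point(l,'top'):
        u,v=r['at'];print(l,round(r['conf'],2),np.round([u,v]),world('top',u,v,0.004).round(3))
E
```

```text
{'time': 0.0, 'joint_pos': array([ 1.30999647e+00,  1.26388525e-01, -4.06144831e-02,  1.40540566e+00,
        3.00518053e-05,  1.57079220e+00]), 'joint_vel': array([ 1.01488326e-03,  3.35170682e-04, -2.96152735e-05, -1.28173187e-03,
       -1.24049446e-04, -8.56244766e-05]), 'tau': array([ 1.87144957e-03, -4.35910249e+01,  3.52926886e+01,  1.74725783e-02,
        2.12458422e-04,  3.50669440e-07]), 'ee_pos': array([0.13525804, 0.50685009, 0.23052104]), 'ee_rot': array([-3.13998032e+00, -3.00584249e-05,  2.88079688e+00]), 'ft_force': array([ 0.09578458, -0.57326001, -0.61409932]), 'ft_torque': array([ 0.00952169,  0.01817835, -0.01071391]), 'finger_gap': 0.08554451540351868}
top [0.527 0.063 0.925]
side [ 0.459 -0.736  0.692]
holder_blue 0.66 [407. 186.] [ 0.591 -0.244  0.004]
holder_yellow 0.95 [268. 281.] [0.388 0.063 0.004]
holder_yellow 0.58 [196. 192.] [0.584 0.219 0.004]
dish_blue 0.97 [190. 243.] [0.472 0.233 0.004]
dish_blue 0.69 [128. 245.] [0.47  0.37  0.004]
dish_red 0.89 [248. 189.] [0.59  0.104 0.004]
dish_yellow 0.56 [407. 186.] [ 0.591 -0.245  0.004]
dish_white 0.9 [325. 237.] [ 0.482 -0.062  0.004]
```

View pics/top0.png

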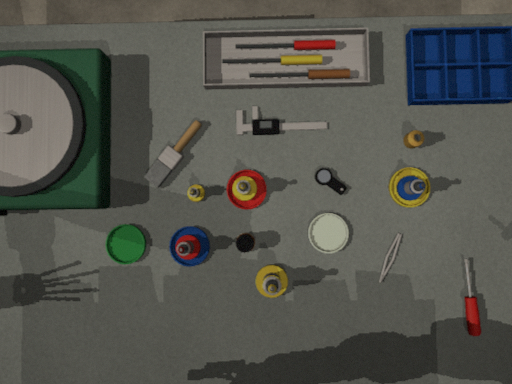

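View pics/side0.png

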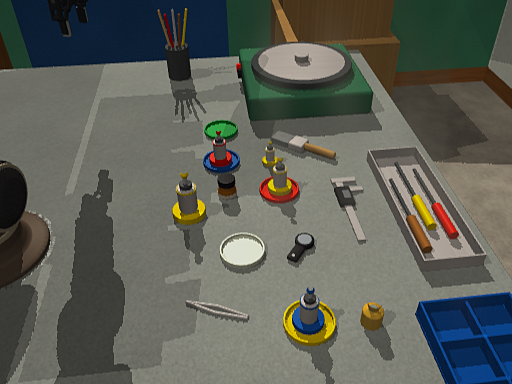

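The pictures show yellow-holder look-alikes at top pixels (196,192) small, (245,188) in the red dish, and (271,281) large on a yellow base. The one in the red dish should be the middle-sized one. The blue-dish shapes are (190,245), which is blue with the red holder in it, and (127,244), which is green, so the first is meant. The blue holder is in the yellow dish at (410,187), and the white dish is at (328,233). I'll confirm with one enlarged crop and measure.

```bash
cat >> h.py <<'E'
def cloud(n,d):
    c=robot.camera_params(n);R=np.array(c['R']);t=np.array(c['t'])
    v,u=np.mgrid[:d.shape[0],:d.shape[1]]
    P=np.stack([(u-c['cx'])/c['fx']*d,(v-c['cy'])/c['fy']*d,d],-1)
    return (P-t)@R
def circ(p):
    A=np.c_[2*p,np.ones(len(p))];s=np.linalg.lstsq(A,(p**2).sum(1),rcond=None)[0]
    return s[:2],np.sqrt(s[2]+s[0]**2+s[1]**2)
E
python3 - <<'E'
from h import *
im,d=shot('top');W=cloud('top',d)
cv2.imwrite('pics/crop1.png',cv2.resize(im[165:305,110:440,::-1],None,fx=2.4,fy=2.4,interpolation=cv2.INTER_CUBIC))
si,sd=shot('side');S=cloud('side',sd)
print('bench z',np.median(W[300:,200:300,2]),np.median(S[250:300,120:170,2]))
for nm,x,y in [('Y/red',.585,.104),('R/blue',.472,.233),('B/yel',.591,-.245),('Ybig',.388,.063),('Ysmall',.584,.215),('white',.482,-.062)]:
    for n,C in(('top',W),('side',S)):
        r=np.hypot(C[...,0]-x,C[...,1]-y)
        m=(r<.055);z=C[...,2]
        tall=C[m&(z>.03)]; 
        out=[nm,n,'zmax',z[m].max().round(3)]
        for a,b in((.014,.019),(.025,.055),(.057,.063),(.064,.085)):
            q=C[m&(z>a)&(z<b)]
            if len(q)>3: out+=[(len(q),((q[:,:2].max(0)+q[:,:2].min(0))/2).round(3).tolist(),np.ptp(q[:,:2],axis=0).round(3).tolist())]
        print(*out)
hsv=cv2.cvtColor(im,cv2.COLOR_RGB2HSV)
for nm,x,y in [('red',.588,.104),('blue',.472,.233),('yel',.591,-.241),('white',.482,-.062)]:
    r=np.hypot(W[...,0]-x,W[...,1]-y);m=(r<.06)&(abs(W[...,2]-.006)<.009)
    m&= (hsv[...,1]>120)&(hsv[...,2]>60) if nm!='white' else (hsv[...,2]>140)
    k=max(cv2.findContours(m.astype(np.uint8),0,1)[0],key=len)[:,0]
    h=cv2.convexHull(k)[:,0]
    p=np.array([world('top',*q,.010)[:2] for q in h]);print(nm,len(h),*circ(p))
E
```

```text
bench z -0.00025624413740682575 -0.0010933737371828435
Y/red top zmax 0.09 (235, [0.592, 0.108], [0.051, 0.061]) (8, [0.583, 0.106], [0.012, 0.015]) (100, [0.592, 0.113], [0.029, 0.031]) (55, [0.591, 0.112], [0.017, 0.019])
Y/red side zmax 0.089 (125, [0.59, 0.109], [0.052, 0.047]) (149, [0.59, 0.105], [0.029, 0.019]) (59, [0.59, 0.108], [0.029, 0.028]) (57, [0.591, 0.111], [0.019, 0.02])
R/blue top zmax 0.09 (207, [0.466, 0.237], [0.05, 0.052]) (30, [0.466, 0.23], [0.028, 0.014]) (97, [0.465, 0.237], [0.029, 0.029]) (60, [0.465, 0.238], [0.019, 0.017])
R/blue side zmax 0.089 (115, [0.465, 0.232], [0.053, 0.046]) (130, [0.464, 0.229], [0.029, 0.02]) (50, [0.464, 0.232], [0.03, 0.024]) (51, [0.465, 0.236], [0.017, 0.02])
B/yel top zmax 0.09 (219, [0.595, -0.238], [0.067, 0.059]) (57, [0.587, -0.235], [0.028, 0.012]) (102, [0.586, -0.245], [0.029, 0.031]) (65, [0.587, -0.244], [0.019, 0.018])
B/yel side zmax 0.089 (286, [0.586, -0.247], [0.052, 0.05]) (196, [0.585, -0.247], [0.03, 0.029]) (124, [0.585, -0.247], [0.03, 0.031]) (112, [0.585, -0.247], [0.018, 0.019])
Ybig top zmax 0.112 (368, [0.39, 0.057], [0.068, 0.069]) (33, [0.402, 0.058], [0.015, 0.036]) (271, [0.39, 0.057], [0.041, 0.04])
Ybig side zmax 0.11 (242, [0.39, 0.052], [0.068, 0.062]) (215, [0.389, 0.047], [0.039, 0.023]) (40, [0.389, 0.044], [0.036, 0.015]) (247, [0.389, 0.053], [0.039, 0.039])
Ysmall top zmax 0.061 (4, [0.584, 0.213], [0.015, 0.004]) (83, [0.583, 0.22], [0.02, 0.021]) (9, [0.584, 0.22], [0.006, 0.009])
Ysmall side zmax 0.059 (13, [0.581, 0.212], [0.017, 0.01]) (83, [0.582, 0.216], [0.022, 0.018]) (6, [0.582, 0.218], [0.006, 0.006])
white top zmax 0.014
white side zmax 0.012
red 30 [0.58862556 0.10773758] 0.04371804460609533
blue 24 [0.46632554 0.23398086] 0.04290585576113508
yel 24 [ 0.58771177 -0.24682513] 0.044330284608922674
white 25 [ 0.49096005 -0.06800361] 0.04259065588335132
```

View pics/crop1.png

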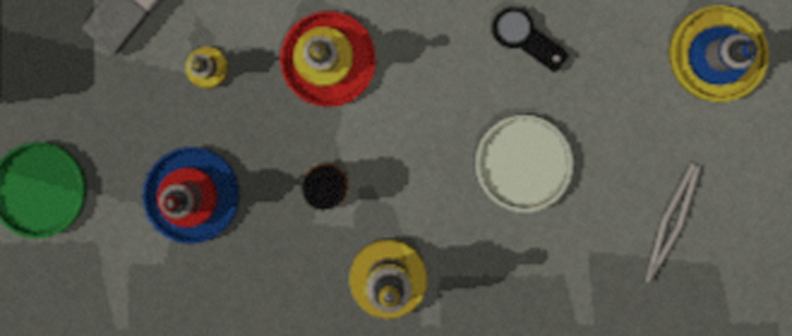

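The crop confirms it: holder heights are about 108, 85 and 57 mm, and the 85 mm yellow one in the red dish at crop (322,54) is the middle-sized one meant. The dish at crop (192,195) is the blue one; the other of that shape is green.

Cycle: Y→white, R→red, B→blue, Y→yellow.

```bash
cat >> h.py <<'E'
from scipy.spatial.transform import Rotation
def to(*pts):
    s=robot.state();R=Rotation.from_euler('xyz',s['ee_rot']).as_matrix()
    for p in pts: print(p,'shares',(R.T@(np.array(p)-s['ee_pos'])/.4).round(4))
def st():
    s=robot.state();print('t',s['time'],'pos',s['ee_pos'].round(4),'rot',s['ee_rot'].round(4),'q',s['joint_pos'].round(2),'F',s['ft_force'].round(1),'gap',s['finger_gap'].round(4))
E
python3 -c "
from h import *
to((.36,.31,.22),(.591,.111,.2))"
```

```text
(0.36, 0.31, 0.22) shares [-0.6697 -0.3316  0.0283]
(0.591, 0.111, 0.2) shares [-1.356  -0.6633  0.0783]
```

>>> send_rows:
  moves:
    - {"jaw": -1, "tx": -0.98, "ty": -0.48, "tz": 0.05}
    - {"jaw": -1, "tx": -0.98, "ty": -0.48, "tz": 0.05}
    - {"jaw": -1, "tx": -0.98, "ty": -0.48, "tz": 0.05}
    - {"jaw": -1, "tx": -0.98, "ty": -0.48, "tz": 0.05}
    - {"jaw": -1, "tx": -0.98, "ty": -0.48, "tz": 0.05}
    - {"jaw": -1, "tx": -0.98, "ty": -0.48, "tz": 0.05}
    - {"jaw": -1, "tx": -0.98, "ty": -0.48, "tz": 0.05}
    - {"jaw": -1, "tx": -0.98, "ty": -0.48, "tz": 0.05}
    - {"jaw": -1, "tx": -0.98, "ty": -0.48, "tz": 0.05}
    - {"jaw": -1, "tx": -0.98, "ty": -0.48, "tz": 0.05}
    - {"jaw": -1, "tx": -0.98, "ty": -0.48, "tz": 0.05}
    - {"jaw": -1, "tx": -0.98, "ty": -0.48, "tz": 0.05}
  squeeze: 60

```text
validation failed for argument at $.mo...
```

```bash
python3 -c "
from h import *
st();to((.591,.111,.15),(.591,.111,.024))"
```

```text
Traceback (most recent call last):
  File "h.py", line 24, in st
    s=robot.state();print('t',s['time'],'pos',s['ee_pos'].round(4),'rot',s['ee_rot'].round(4),'q',s['joint_pos'].round(2),'F',s['ft_force'].round(1),'gap',s['finger_gap'].round(4))
                                                                                                                                                           ^^^^^^^^^^^^^^^^^^^^^
AttributeError: 'float' object has no attribute 'round'
```

The call was refused. I'll fill in every field.

>>> send_rows:
  moves:
    - {"jaw": -1.0, "tx": -0.1, "ty": -0.05, "tz": 0.0, "ax": 0.0, "ay": 0.0, "az": 0.0}
  squeeze: 60

```text
time: 0.65
ee_pos: [0.1672, 0.4795, 0.2307]
ee_rot: [3.141, -0.001, 2.886]
ft_force: [2.1, 0.5, 0.1]
finger_gap: 0.0855
```

```bash
sed -i "s/s\['finger_gap'\].round(4)/round(s['finger_gap'],4)/" h.py; python3 -c "
from h import *
st();to((.36,.31,.22),(.591,.111,.2))"
```

```text
t 0.65 pos [0.1672 0.4795 0.2307] rot [ 3.1412e+00 -1.1000e-03  2.8861e+00] q [ 1.23  0.09 -0.08  1.4   0.    1.49] F [2.1 0.5 0.1] gap 0.0855
(0.36, 0.31, 0.22) shares [-0.5736 -0.2883  0.0259]
(0.591, 0.111, 0.2) shares [-1.2581 -0.6237  0.0751]
```

>>> send_rows:
  moves:
    - {"jaw": -1, "tx": -0.97, "ty": -0.48, "tz": 0.05, "ax": 0, "ay": 0, "az": 0}
    - {"jaw": -1, "tx": -0.97, "ty": -0.48, "tz": 0.05, "ax": 0, "ay": 0, "az": 0}
    - {"jaw": -1, "tx": -0.97, "ty": -0.48, "tz": 0.05, "ax": 0, "ay": 0, "az": 0}
    - {"jaw": -1, "tx": -0.97, "ty": -0.48, "tz": 0.05, "ax": 0, "ay": 0, "az": 0}
    - {"jaw": -1, "tx": -0.97, "ty": -0.48, "tz": 0.05, "ax": 0, "ay": 0, "az": 0}
    - {"jaw": -1, "tx": -0.97, "ty": -0.48, "tz": 0.05, "ax": 0, "ay": 0, "az": 0}
    - {"jaw": -1, "tx": -0.97, "ty": -0.48, "tz": 0.05, "ax": 0, "ay": 0, "az": 0}
    - {"jaw": -1, "tx": -0.97, "ty": -0.48, "tz": 0.05, "ax": 0, "ay": 0, "az": 0}
    - {"jaw": -1, "tx": -0.97, "ty": -0.48, "tz": 0.05, "ax": 0, "ay": 0, "az": 0}
    - {"jaw": -1, "tx": -0.97, "ty": -0.48, "tz": 0.05, "ax": 0, "ay": 0, "az": 0}
    - {"jaw": -1, "tx": -0.97, "ty": -0.48, "tz": 0.05, "ax": 0, "ay": 0, "az": 0}
    - {"jaw": -1, "tx": -0.97, "ty": -0.48, "tz": 0.05, "ax": 0, "ay": 0, "az": 0}

```text
time: 1.85
ee_pos: [0.4937, 0.1924, 0.2114]
ee_rot: [3.141, -0.0, 2.881]
ft_force: [0.2, -0.2, -0.0]
finger_gap: 0.0852
```

```bash
python3 -c "
from h import *
st();to((.591,.111,.13),(.591,.111,.024))"
```

```text
t 1.85 pos [0.4937 0.1924 0.2114] rot [ 3.1415e+00 -3.0000e-04  2.8814e+00] q [ 0.37  0.14 -0.07  1.36  0.    0.63] F [ 0.2 -0.2 -0. ] gap 0.0852
(0.591, 0.111, 0.13) shares [-0.2875 -0.1342  0.2034]
(0.591, 0.111, 0.024) shares [-0.2876 -0.1342  0.4684]
```

>>> send_rows:
  moves:
    - {"jaw": -1, "tx": -0.288, "ty": -0.134, "tz": 0.1, "ax": 0, "ay": 0, "az": 0}
    - {"jaw": -1, "tx": -0.288, "ty": -0.134, "tz": 0.15, "ax": 0, "ay": 0, "az": 0}
    - {"jaw": -1, "tx": -0.288, "ty": -0.134, "tz": 0.2, "ax": 0, "ay": 0, "az": 0}
    - {"jaw": -1, "tx": -0.288, "ty": -0.134, "tz": 0.2, "ax": 0, "ay": 0, "az": 0}
    - {"jaw": -1, "tx": -0.288, "ty": -0.134, "tz": 0.2, "ax": 0, "ay": 0, "az": 0}
    - {"jaw": -1, "tx": -0.288, "ty": -0.134, "tz": 0.28, "ax": 0, "ay": 0, "az": 0}
    - {"jaw": -1, "tx": -0.288, "ty": -0.134, "tz": 0.35, "ax": 0, "ay": 0, "az": 0}
    - {"jaw": -1, "tx": -0.288, "ty": -0.134, "tz": 0.42, "ax": 0, "ay": 0, "az": 0}
    - {"jaw": -1, "tx": -0.288, "ty": -0.134, "tz": 0.468, "ax": 0, "ay": 0, "az": 0}
    - {"jaw": -1, "tx": -0.288, "ty": -0.134, "tz": 0.468, "ax": 0, "ay": 0, "az": 0}
    - {"jaw": -1, "tx": -0.288, "ty": -0.134, "tz": 0.468, "ax": 0, "ay": 0, "az": 0}

```text
time: 2.95
ee_pos: [0.5918, 0.112, 0.0261]
ee_rot: [3.141, 0.002, 2.883]
ft_force: [-0.1, -0.6, -0.1]
finger_gap: 0.0853
```

```bash
python3 -c "
from h import *
st();to((.591,.111,.024));shot('side','s2.png')
import cv2
im=cv2.imread('pics/s2.png');cv2.imwrite('pics/s2c.png',cv2.resize(im[80:280,180:400],None,fx=2.7,fy=2.7))"
```

```text
t 2.95 pos [0.5918 0.112  0.0261] rot [3.1406e+00 1.6000e-03 2.8827e+00] q [ 0.19  0.34 -0.22  1.    0.    0.45] F [-0.1 -0.6 -0.1] gap 0.0853
(0.591, 0.111, 0.024) shares [ 0.0014 -0.0029  0.0052]
```

View pics/s2c.png

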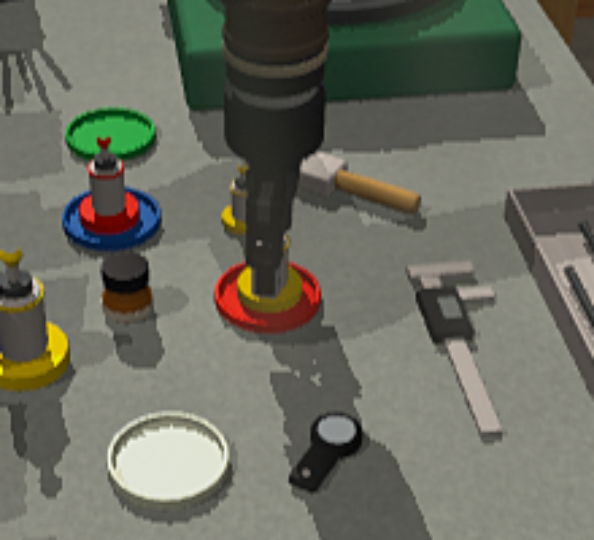

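The gripper is lowered around the barrel in the red dish (crop 268,280), clear of the neighbours. Closing now.

>>> send_rows:
  moves:
    - {"jaw": 1, "tx": 0, "ty": 0, "tz": 0, "ax": 0, "ay": 0, "az": 0}
    - {"jaw": 1, "tx": 0, "ty": 0, "tz": 0, "ax": 0, "ay": 0, "az": 0}
    - {"jaw": 1, "tx": 0, "ty": 0, "tz": 0, "ax": 0, "ay": 0, "az": 0}
    - {"jaw": 1, "tx": 0, "ty": 0, "tz": 0, "ax": 0, "ay": 0, "az": 0}
    - {"jaw": 1, "tx": 0, "ty": 0, "tz": 0, "ax": 0, "ay": 0, "az": 0}
    - {"jaw": 1, "tx": 0, "ty": 0, "tz": 0, "ax": 0, "ay": 0, "az": 0}
    - {"jaw": 1, "tx": 0, "ty": 0, "tz": 0, "ax": 0, "ay": 0, "az": 0}
    - {"jaw": 1, "tx": 0, "ty": 0, "tz": 0, "ax": 0, "ay": 0, "az": 0}
    - {"jaw": 1, "tx": 0, "ty": 0, "tz": 0, "ax": 0, "ay": 0, "az": 0}
    - {"jaw": 1, "tx": 0, "ty": 0, "tz": 0, "ax": 0, "ay": 0, "az": 0}
  squeeze: 60

```text
time: 4.0
ee_pos: [0.5922, 0.1107, 0.0248]
ee_rot: [3.141, 0.001, 2.881]
ft_force: [-0.8, 0.6, 5.4]
finger_gap: 0.0287
```

```bash
python3 -c "
from h import *
st();to((.591,.111,.16),(.49,-.067,.16),(.49,-.067,.026))"
```

```text
t 4.0 pos [0.5922 0.1107 0.0248] rot [3.1408e+00 1.0000e-03 2.8808e+00] q [ 0.18  0.34 -0.22  1.    0.    0.45] F [-0.8  0.6  5.4] gap 0.0287
(0.591, 0.111, 0.16) shares [ 2.800e-03  1.000e-04 -3.379e-01]
(0.49, -0.067, 0.16) shares [ 0.132  -0.4949 -0.3385]
(0.49, -0.067, 0.026) shares [ 0.1324 -0.4952 -0.0035]
```

>>> send_rows:
  moves:
    - {"jaw": 1, "tx": 0, "ty": 0, "tz": -0.02, "ax": 0, "ay": 0, "az": 0}
    - {"jaw": 1, "tx": 0, "ty": 0, "tz": -0.06, "ax": 0, "ay": 0, "az": 0}
    - {"jaw": 1, "tx": 0, "ty": 0, "tz": -0.12, "ax": 0, "ay": 0, "az": 0}
    - {"jaw": 1, "tx": 0, "ty": 0, "tz": -0.18, "ax": 0, "ay": 0, "az": 0}
    - {"jaw": 1, "tx": 0, "ty": 0, "tz": -0.24, "ax": 0, "ay": 0, "az": 0}
    - {"jaw": 1, "tx": 0.01, "ty": -0.04, "tz": -0.28, "ax": 0, "ay": 0, "az": 0}
    - {"jaw": 1, "tx": 0.026, "ty": -0.1, "tz": -0.3, "ax": 0, "ay": 0, "az": 0}
    - {"jaw": 1, "tx": 0.045, "ty": -0.17, "tz": -0.3, "ax": 0, "ay": 0, "az": 0}
    - {"jaw": 1, "tx": 0.064, "ty": -0.24, "tz": -0.3, "ax": 0, "ay": 0, "az": 0}
    - {"jaw": 1, "tx": 0.083, "ty": -0.31, "tz": -0.3, "ax": 0, "ay": 0, "az": 0}
    - {"jaw": 1, "tx": 0.1, "ty": -0.38, "tz": -0.3, "ax": 0, "ay": 0, "az": 0}
    - {"jaw": 1, "tx": 0.117, "ty": -0.44, "tz": -0.3, "ax": 0, "ay": 0, "az": 0}
    - {"jaw": 1, "tx": 0.128, "ty": -0.48, "tz": -0.3, "ax": 0, "ay": 0, "az": 0}
    - {"jaw": 1, "tx": 0.132, "ty": -0.495, "tz": -0.27, "ax": 0, "ay": 0, "az": 0}
    - {"jaw": 1, "tx": 0.132, "ty": -0.495, "tz": -0.2, "ax": 0, "ay": 0, "az": 0}
    - {"jaw": 1, "tx": 0.132, "ty": -0.495, "tz": -0.14, "ax": 0, "ay": 0, "az": 0}
    - {"jaw": 1, "tx": 0.132, "ty": -0.495, "tz": -0.1, "ax": 0, "ay": 0, "az": 0}
    - {"jaw": 1, "tx": 0.132, "ty": -0.495, "tz": -0.07, "ax": 0, "ay": 0, "az": 0}
    - {"jaw": 1, "tx": 0.132, "ty": -0.495, "tz": -0.05, "ax": 0, "ay": 0, "az": 0}
    - {"jaw": 1, "tx": 0.132, "ty": -0.495, "tz": -0.05, "ax": 0, "ay": 0, "az": 0}

```text
time: 6.0
ee_pos: [0.4888, -0.0669, 0.0428]
ee_rot: [-3.141, -0.002, 2.881]
ft_force: [0.0, -0.4, -3.4]
finger_gap: 0.0285
```

```bash
python3 -c "
from h import *
st();to((.49,-.067,.026));shot('side','s3.png')
im=cv2.imread('pics/s3.png');cv2.imwrite('pics/s3c.png',cv2.resize(im[100:300,160:380],None,fx=2.7,fy=2.7))"
```

```text
t 6.0 pos [ 0.4888 -0.0669  0.0428] rot [-3.1413e+00 -2.2000e-03  2.8810e+00] q [-0.14  0.14 -0.45  0.99 -0.    0.12] F [ 0.  -0.4 -3.4] gap 0.0285
(0.49, -0.067, 0.026) shares [-0.003   0.0007  0.0421]
```

View pics/s3c.png

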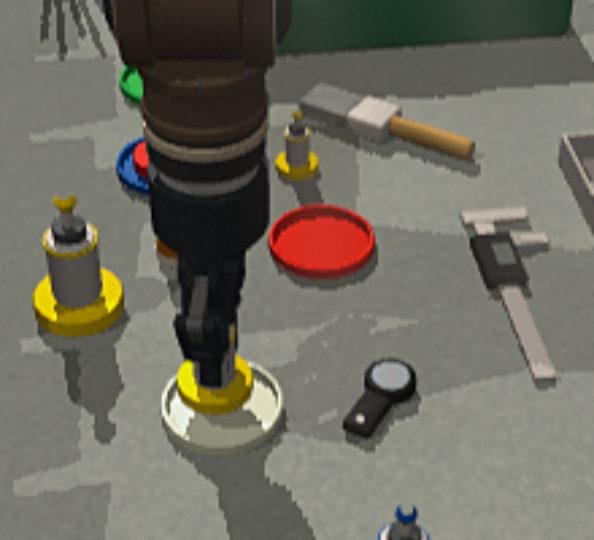

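The yellow holder hangs upright over the white dish (crop 215,390). Lowering it, then releasing.

>>> send_rows:
  moves:
    - {"jaw": 1, "tx": 0, "ty": 0, "tz": 0.015, "ax": 0, "ay": 0, "az": 0}
    - {"jaw": 1, "tx": 0, "ty": 0, "tz": 0.03, "ax": 0, "ay": 0, "az": 0}
    - {"jaw": 1, "tx": 0, "ty": 0, "tz": 0.038, "ax": 0, "ay": 0, "az": 0}
    - {"jaw": 1, "tx": 0, "ty": 0, "tz": 0.043, "ax": 0, "ay": 0, "az": 0}
    - {"jaw": 1, "tx": 0, "ty": 0, "tz": 0.045, "ax": 0, "ay": 0, "az": 0}
    - {"jaw": 1, "tx": 0, "ty": 0, "tz": 0.045, "ax": 0, "ay": 0, "az": 0}
    - {"jaw": 1, "tx": 0, "ty": 0, "tz": 0.045, "ax": 0, "ay": 0, "az": 0}

```text
time: 6.75
ee_pos: [0.4898, -0.0672, 0.0263]
ee_rot: [3.142, 0.0, 2.881]
ft_force: [0.1, 0.4, -3.5]
finger_gap: 0.0285
```

>>> send_rows:
  moves:
    - {"jaw": 1, "tx": 0, "ty": 0, "tz": 0.003, "ax": 0, "ay": 0, "az": 0}
    - {"jaw": 1, "tx": 0, "ty": 0, "tz": 0.004, "ax": 0, "ay": 0, "az": 0}
    - {"jaw": 1, "tx": 0, "ty": 0, "tz": 0.004, "ax": 0, "ay": 0, "az": 0}

```text
time: 7.05
ee_pos: [0.4899, -0.0672, 0.0249]
ee_rot: [3.142, 0.001, 2.881]
ft_force: [-0.6, -0.4, 1.1]
finger_gap: 0.0289
```

Contact. Releasing and rising.

>>> send_rows:
  moves:
    - {"jaw": 0.2, "tx": 0, "ty": 0, "tz": 0, "ax": 0, "ay": 0, "az": 0}
    - {"jaw": 0, "tx": 0, "ty": 0, "tz": 0, "ax": 0, "ay": 0, "az": 0}
    - {"jaw": -0.5, "tx": 0, "ty": 0, "tz": 0, "ax": 0, "ay": 0, "az": 0}
    - {"jaw": -1, "tx": 0, "ty": 0, "tz": 0, "ax": 0, "ay": 0, "az": 0}
    - {"jaw": -1, "tx": 0, "ty": 0, "tz": 0, "ax": 0, "ay": 0, "az": 0}
    - {"jaw": -1, "tx": 0, "ty": 0, "tz": 0, "ax": 0, "ay": 0, "az": 0}
    - {"jaw": -1, "tx": 0, "ty": 0, "tz": 0, "ax": 0, "ay": 0, "az": 0}
    - {"jaw": -1, "tx": 0, "ty": 0, "tz": -0.05, "ax": 0, "ay": 0, "az": 0}
    - {"jaw": -1, "tx": 0, "ty": 0, "tz": -0.15, "ax": 0, "ay": 0, "az": 0}
    - {"jaw": -1, "tx": 0, "ty": 0, "tz": -0.27, "ax": 0, "ay": 0, "az": 0}
    - {"jaw": -1, "tx": 0, "ty": 0, "tz": -0.39, "ax": 0, "ay": 0, "az": 0}
    - {"jaw": -1, "tx": 0, "ty": 0, "tz": -0.45, "ax": 0, "ay": 0, "az": 0}
    - {"jaw": -1, "tx": 0, "ty": 0, "tz": -0.45, "ax": 0, "ay": 0, "az": 0}

```text
time: 8.35
ee_pos: [0.4916, -0.0674, 0.2088]
ee_rot: [3.141, 0.007, 2.881]
ft_force: [0.1, 1.0, 0.5]
finger_gap: 0.0854
```

```bash
cat >> h.py <<'E'
def hold(x,y,d=None,n='side'):
    C=cloud(n,shot(n)[1]);z=C[...,2];m=np.hypot(C[...,0]-x,C[...,1]-y)<.05
    for a,b in((.014,.019),(.057,.063),(.064,.072)):
        q=C[m&(z>a)&(z<b)]
        if len(q)>3: print(n,'z',a,len(q),((q[:,:2].max(0)+q[:,:2].min(0))/2).round(3),np.ptp(q[:,:2],axis=0).round(3))
    print('zmax',z[m&(z<.12)].max().round(3))
E
python3 -c "
from h import *
st();hold(.49,-.067);to((.465,.236,.19),(.465,.236,.14),(.465,.236,.025))"
```

```text
t 8.35 pos [ 0.4916 -0.0674  0.2088] rot [3.1407 0.0073 2.8808] q [-0.14  0.07 -0.15  1.34 -0.    0.12] F [0.1 1.  0.5] gap 0.0854
side z 0.014 178 [ 0.488 -0.071] [0.051 0.046]
side z 0.057 79 [ 0.487 -0.071] [0.03  0.027]
side z 0.064 59 [ 0.488 -0.068] [0.019 0.019]
zmax 0.089
(0.465, 0.236, 0.19) shares [0.2578 0.716  0.0401]
(0.465, 0.236, 0.14) shares [0.2583 0.7159 0.1651]
(0.465, 0.236, 0.025) shares [0.2594 0.7158 0.4526]
```

Yellow stands upright and flat in the white dish (top 0.089, centre 0.488,-0.068). Next the red holder.

>>> send_rows:
  moves:
    - {"jaw": -1, "tx": 0.258, "ty": 0.716, "tz": 0.04, "ax": 0, "ay": 0, "az": 0}
    - {"jaw": -1, "tx": 0.258, "ty": 0.716, "tz": 0.04, "ax": 0, "ay": 0, "az": 0}
    - {"jaw": -1, "tx": 0.258, "ty": 0.716, "tz": 0.04, "ax": 0, "ay": 0, "az": 0}
    - {"jaw": -1, "tx": 0.258, "ty": 0.716, "tz": 0.04, "ax": 0, "ay": 0, "az": 0}
    - {"jaw": -1, "tx": 0.258, "ty": 0.716, "tz": 0.04, "ax": 0, "ay": 0, "az": 0}
    - {"jaw": -1, "tx": 0.258, "ty": 0.716, "tz": 0.04, "ax": 0, "ay": 0, "az": 0}
    - {"jaw": -1, "tx": 0.258, "ty": 0.716, "tz": 0.04, "ax": 0, "ay": 0, "az": 0}
    - {"jaw": -1, "tx": 0.258, "ty": 0.716, "tz": 0.1, "ax": 0, "ay": 0, "az": 0}
    - {"jaw": -1, "tx": 0.258, "ty": 0.716, "tz": 0.16, "ax": 0, "ay": 0, "az": 0}
    - {"jaw": -1, "tx": 0.258, "ty": 0.716, "tz": 0.16, "ax": 0, "ay": 0, "az": 0}
    - {"jaw": -1, "tx": 0.258, "ty": 0.716, "tz": 0.16, "ax": 0, "ay": 0, "az": 0}

```text
time: 9.5
ee_pos: [0.4631, 0.2354, 0.1397]
ee_rot: [-3.14, -0.002, 2.88]
ft_force: [-0.6, -0.2, 0.5]
finger_gap: 0.0853
```

```bash
python3 -c "
from h import *
st();to((.465,.236,.025))"
```

```text
t 9.5 pos [0.4631 0.2354 0.1397] rot [-3.1397e+00 -1.9000e-03  2.8802e+00] q [ 0.47  0.13 -0.23  1.21 -0.    0.73] F [-0.6 -0.2  0.5] gap 0.0853
(0.465, 0.236, 0.025) shares [-0.0047  0.0033  0.2867]
```

>>> send_rows:
  moves:
    - {"jaw": -1, "tx": -0.004, "ty": 0.002, "tz": 0.08, "ax": 0, "ay": 0, "az": 0}
    - {"jaw": -1, "tx": -0.004, "ty": 0.002, "tz": 0.16, "ax": 0, "ay": 0, "az": 0}
    - {"jaw": -1, "tx": -0.004, "ty": 0.002, "tz": 0.23, "ax": 0, "ay": 0, "az": 0}
    - {"jaw": -1, "tx": -0.004, "ty": 0.002, "tz": 0.286, "ax": 0, "ay": 0, "az": 0}
    - {"jaw": -1, "tx": -0.004, "ty": 0.002, "tz": 0.286, "ax": 0, "ay": 0, "az": 0}
    - {"jaw": -1, "tx": -0.004, "ty": 0.002, "tz": 0.286, "ax": 0, "ay": 0, "az": 0}
    - {"jaw": 1, "tx": -0.004, "ty": 0.002, "tz": 0.286, "ax": 0, "ay": 0, "az": 0}
    - {"jaw": 1, "tx": -0.004, "ty": 0.002, "tz": 0.286, "ax": 0, "ay": 0, "az": 0}
    - {"jaw": 1, "tx": -0.004, "ty": 0.002, "tz": 0.286, "ax": 0, "ay": 0, "az": 0}
    - {"jaw": 1, "tx": -0.004, "ty": 0.002, "tz": 0.286, "ax": 0, "ay": 0, "az": 0}
    - {"jaw": 1, "tx": -0.004, "ty": 0.002, "tz": 0.286, "ax": 0, "ay": 0, "az": 0}
    - {"jaw": 1, "tx": -0.004, "ty": 0.002, "tz": 0.286, "ax": 0, "ay": 0, "az": 0}
    - {"jaw": 1, "tx": -0.004, "ty": 0.002, "tz": 0.286, "ax": 0, "ay": 0, "az": 0}
    - {"jaw": 1, "tx": -0.004, "ty": 0.002, "tz": 0.286, "ax": 0, "ay": 0, "az": 0}

```text
time: 10.9
ee_pos: [0.4662, 0.2369, 0.0271]
ee_rot: [3.14, 0.001, 2.881]
ft_force: [-0.3, 0.5, 6.5]
finger_gap: 0.0287
```

```bash
python3 -c "
from h import *
st();to((.589,.108,.16),(.589,.108,.026))"
```

```text
t 10.9 pos [0.4662 0.2369 0.0271] rot [3.1404e+00 1.3000e-03 2.8808e+00] q [ 0.47  0.2  -0.41  0.96 -0.    0.73] F [-0.3  0.5  6.5] gap 0.0287
(0.589, 0.108, 0.16) shares [-0.3802 -0.2317 -0.332 ]
(0.589, 0.108, 0.026) shares [-0.3798 -0.2321  0.003 ]
```

>>> send_rows:
  moves:
    - {"jaw": 1, "tx": 0, "ty": 0, "tz": -0.02, "ax": 0, "ay": 0, "az": 0}
    - {"jaw": 1, "tx": 0, "ty": 0, "tz": -0.06, "ax": 0, "ay": 0, "az": 0}
    - {"jaw": 1, "tx": 0, "ty": 0, "tz": -0.12, "ax": 0, "ay": 0, "az": 0}
    - {"jaw": 1, "tx": 0, "ty": 0, "tz": -0.18, "ax": 0, "ay": 0, "az": 0}
    - {"jaw": 1, "tx": 0, "ty": 0, "tz": -0.24, "ax": 0, "ay": 0, "az": 0}
    - {"jaw": 1, "tx": -0.03, "ty": -0.02, "tz": -0.28, "ax": 0, "ay": 0, "az": 0}
    - {"jaw": 1, "tx": -0.08, "ty": -0.05, "tz": -0.3, "ax": 0, "ay": 0, "az": 0}
    - {"jaw": 1, "tx": -0.14, "ty": -0.085, "tz": -0.3, "ax": 0, "ay": 0, "az": 0}
    - {"jaw": 1, "tx": -0.2, "ty": -0.12, "tz": -0.3, "ax": 0, "ay": 0, "az": 0}
    - {"jaw": 1, "tx": -0.26, "ty": -0.16, "tz": -0.3, "ax": 0, "ay": 0, "az": 0}
    - {"jaw": 1, "tx": -0.32, "ty": -0.195, "tz": -0.3, "ax": 0, "ay": 0, "az": 0}
    - {"jaw": 1, "tx": -0.36, "ty": -0.22, "tz": -0.3, "ax": 0, "ay": 0, "az": 0}
    - {"jaw": 1, "tx": -0.38, "ty": -0.232, "tz": -0.28, "ax": 0, "ay": 0, "az": 0}
    - {"jaw": 1, "tx": -0.38, "ty": -0.232, "tz": -0.22, "ax": 0, "ay": 0, "az": 0}
    - {"jaw": 1, "tx": -0.38, "ty": -0.232, "tz": -0.16, "ax": 0, "ay": 0, "az": 0}
    - {"jaw": 1, "tx": -0.38, "ty": -0.232, "tz": -0.1, "ax": 0, "ay": 0, "az": 0}
    - {"jaw": 1, "tx": -0.38, "ty": -0.232, "tz": -0.06, "ax": 0, "ay": 0, "az": 0}
    - {"jaw": 1, "tx": -0.38, "ty": -0.232, "tz": -0.04, "ax": 0, "ay": 0, "az": 0}
    - {"jaw": 1, "tx": -0.38, "ty": -0.232, "tz": -0.03, "ax": 0, "ay": 0, "az": 0}
    - {"jaw": 1, "tx": -0.38, "ty": -0.232, "tz": -0.03, "ax": 0, "ay": 0, "az": 0}

```text
time: 12.9
ee_pos: [0.5882, 0.1079, 0.038]
ee_rot: [-3.142, -0.0, 2.881]
ft_force: [-0.8, 0.2, -2.4]
finger_gap: 0.0286
```

```bash
python3 -c "
from h import *
st();to((.589,.108,.026));shot('side','s4.png')
im=cv2.imread('pics/s4.png');cv2.imwrite('pics/s4c.png',cv2.resize(im[100:300,160:380],None,fx=2.7,fy=2.7))"
```

```text
t 12.9 pos [0.5882 0.1079 0.038 ] rot [-3.1415e+00 -5.0000e-04  2.8811e+00] q [ 0.18  0.33 -0.22  1.03  0.    0.44] F [-0.8  0.2 -2.4] gap 0.0286
(0.589, 0.108, 0.026) shares [-0.0019  0.0006  0.0299]
```

View pics/s4c.png

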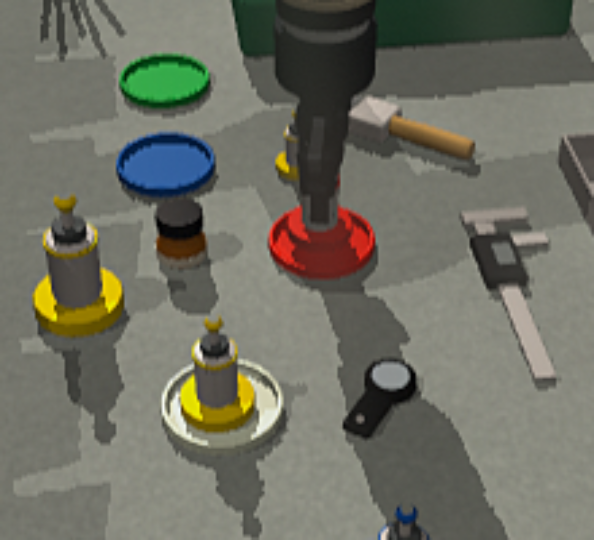

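Red is over its red dish (crop 320,235), and yellow stands in the white dish (crop 217,400). Lowering in small steps.

>>> send_rows:
  moves:
    - {"jaw": 1, "tx": 0, "ty": 0, "tz": 0.015, "ax": 0, "ay": 0, "az": 0}
    - {"jaw": 1, "tx": 0, "ty": 0, "tz": 0.024, "ax": 0, "ay": 0, "az": 0}
    - {"jaw": 1, "tx": 0, "ty": 0, "tz": 0.03, "ax": 0, "ay": 0, "az": 0}
    - {"jaw": 1, "tx": 0, "ty": 0, "tz": 0.031, "ax": 0, "ay": 0, "az": 0}
    - {"jaw": 1, "tx": 0, "ty": 0, "tz": 0.031, "ax": 0, "ay": 0, "az": 0}
    - {"jaw": 1, "tx": 0, "ty": 0, "tz": 0.031, "ax": 0, "ay": 0, "az": 0}

```text
time: 13.55
ee_pos: [0.5886, 0.1077, 0.0271]
ee_rot: [3.141, 0.001, 2.881]
ft_force: [-2.9, -1.1, 6.2]
finger_gap: 0.0285
```

Contact, about 8 N. Releasing, then rising.

>>> send_rows:
  moves:
    - {"jaw": 0.2, "tx": 0, "ty": 0, "tz": 0, "ax": 0, "ay": 0, "az": 0}
    - {"jaw": 0, "tx": 0, "ty": 0, "tz": 0, "ax": 0, "ay": 0, "az": 0}
    - {"jaw": -0.5, "tx": 0, "ty": 0, "tz": 0, "ax": 0, "ay": 0, "az": 0}
    - {"jaw": -1, "tx": 0, "ty": 0, "tz": 0, "ax": 0, "ay": 0, "az": 0}
    - {"jaw": -1, "tx": 0, "ty": 0, "tz": 0, "ax": 0, "ay": 0, "az": 0}
    - {"jaw": -1, "tx": 0, "ty": 0, "tz": 0, "ax": 0, "ay": 0, "az": 0}
    - {"jaw": -1, "tx": 0, "ty": 0, "tz": 0, "ax": 0, "ay": 0, "az": 0}
    - {"jaw": -1, "tx": 0, "ty": 0, "tz": -0.05, "ax": 0, "ay": 0, "az": 0}
    - {"jaw": -1, "tx": 0, "ty": 0, "tz": -0.15, "ax": 0, "ay": 0, "az": 0}
    - {"jaw": -1, "tx": 0, "ty": 0, "tz": -0.27, "ax": 0, "ay": 0, "az": 0}
    - {"jaw": -1, "tx": 0, "ty": 0, "tz": -0.39, "ax": 0, "ay": 0, "az": 0}
    - {"jaw": -1, "tx": 0, "ty": 0, "tz": -0.45, "ax": 0, "ay": 0, "az": 0}
    - {"jaw": -1, "tx": 0, "ty": 0, "tz": -0.45, "ax": 0, "ay": 0, "az": 0}

```text
time: 14.85
ee_pos: [0.5904, 0.1081, 0.2106]
ee_rot: [3.138, 0.007, 2.881]
ft_force: [0.3, 0.3, -0.6]
finger_gap: 0.0855
```

```bash
python3 -c "
from h import *
st();hold(.588,.108);to((.586,-.246,.19),(.586,-.246,.14))"
```

```text
t 14.85 pos [0.5904 0.1081 0.2106] rot [3.1383 0.0071 2.8808] q [ 0.18  0.26  0.08  1.38 -0.    0.44] F [ 0.3  0.3 -0.6] gap 0.0855
side z 0.014 126 [0.587 0.102] [0.052 0.044]
side z 0.057 63 [0.587 0.103] [0.028 0.025]
side z 0.064 41 [0.586 0.105] [0.018 0.018]
zmax 0.089
(0.586, -0.246, 0.19) shares [-0.2195 -0.8572  0.0438]
(0.586, -0.246, 0.14) shares [-0.219  -0.8574  0.1688]
```

>>> send_rows:
  moves:
    - {"jaw": -1, "tx": -0.22, "ty": -0.857, "tz": 0.04, "ax": 0, "ay": 0, "az": 0}
    - {"jaw": -1, "tx": -0.22, "ty": -0.857, "tz": 0.04, "ax": 0, "ay": 0, "az": 0}
    - {"jaw": -1, "tx": -0.22, "ty": -0.857, "tz": 0.04, "ax": 0, "ay": 0, "az": 0}
    - {"jaw": -1, "tx": -0.22, "ty": -0.857, "tz": 0.04, "ax": 0, "ay": 0, "az": 0}
    - {"jaw": -1, "tx": -0.22, "ty": -0.857, "tz": 0.04, "ax": 0, "ay": 0, "az": 0}
    - {"jaw": -1, "tx": -0.22, "ty": -0.857, "tz": 0.04, "ax": 0, "ay": 0, "az": 0}
    - {"jaw": -1, "tx": -0.22, "ty": -0.857, "tz": 0.04, "ax": 0, "ay": 0, "az": 0}
    - {"jaw": -1, "tx": -0.22, "ty": -0.857, "tz": 0.04, "ax": 0, "ay": 0, "az": 0}
    - {"jaw": -1, "tx": -0.22, "ty": -0.857, "tz": 0.1, "ax": 0, "ay": 0, "az": 0}
    - {"jaw": -1, "tx": -0.22, "ty": -0.857, "tz": 0.165, "ax": 0, "ay": 0, "az": 0}
    - {"jaw": -1, "tx": -0.22, "ty": -0.857, "tz": 0.165, "ax": 0, "ay": 0, "az": 0}
    - {"jaw": -1, "tx": -0.22, "ty": -0.857, "tz": 0.165, "ax": 0, "ay": 0, "az": 0}
    - {"jaw": -1, "tx": -0.22, "ty": -0.857, "tz": 0.165, "ax": 0, "ay": 0, "az": 0}

```text
time: 16.2
ee_pos: [0.5856, -0.2458, 0.1407]
ee_rot: [-3.142, 0.001, 2.881]
ft_force: [1.4, 0.0, 0.1]
finger_gap: 0.0854
```

```bash
python3 -c "
from h import *
st();to((.586,-.246,.025))"
```

```text
t 16.2 pos [ 0.5856 -0.2458  0.1407] rot [-3.1416e+00  1.0000e-03  2.8814e+00] q [-0.4   0.35  0.04  1.27  0.   -0.14] F [1.4 0.  0.1] gap 0.0854
(0.586, -0.246, 0.025) shares [-9.000e-04 -2.000e-04  2.893e-01]
```

>>> send_rows:
  moves:
    - {"jaw": -1, "tx": 0, "ty": 0, "tz": 0.08, "ax": 0, "ay": 0, "az": 0}
    - {"jaw": -1, "tx": 0, "ty": 0, "tz": 0.16, "ax": 0, "ay": 0, "az": 0}
    - {"jaw": -1, "tx": 0, "ty": 0, "tz": 0.23, "ax": 0, "ay": 0, "az": 0}
    - {"jaw": -1, "tx": 0, "ty": 0, "tz": 0.289, "ax": 0, "ay": 0, "az": 0}
    - {"jaw": -1, "tx": 0, "ty": 0, "tz": 0.289, "ax": 0, "ay": 0, "az": 0}
    - {"jaw": -1, "tx": 0, "ty": 0, "tz": 0.289, "ax": 0, "ay": 0, "az": 0}
    - {"jaw": 1, "tx": 0, "ty": 0, "tz": 0.289, "ax": 0, "ay": 0, "az": 0}
    - {"jaw": 1, "tx": 0, "ty": 0, "tz": 0.289, "ax": 0, "ay": 0, "az": 0}
    - {"jaw": 1, "tx": 0, "ty": 0, "tz": 0.289, "ax": 0, "ay": 0, "az": 0}
    - {"jaw": 1, "tx": 0, "ty": 0, "tz": 0.289, "ax": 0, "ay": 0, "az": 0}
    - {"jaw": 1, "tx": 0, "ty": 0, "tz": 0.289, "ax": 0, "ay": 0, "az": 0}
    - {"jaw": 1, "tx": 0, "ty": 0, "tz": 0.289, "ax": 0, "ay": 0, "az": 0}
    - {"jaw": 1, "tx": 0, "ty": 0, "tz": 0.289, "ax": 0, "ay": 0, "az": 0}
    - {"jaw": 1, "tx": 0, "ty": 0, "tz": 0.289, "ax": 0, "ay": 0, "az": 0}

```text
time: 17.6
ee_pos: [0.5858, -0.2464, 0.0252]
ee_rot: [-3.142, 0.002, 2.881]
ft_force: [0.1, -0.8, 5.8]
finger_gap: 0.0286
```

```bash
python3 -c "
from h import *
st();to((.57,-.1,.175),(.466,.234,.175),(.466,.234,.026))"
```

```text
t 17.6 pos [ 0.5858 -0.2464  0.0252] rot [-3.1415e+00  1.8000e-03  2.8808e+00] q [-0.4   0.4  -0.14  1.03  0.   -0.14] F [ 0.1 -0.8  5.8] gap 0.0286
(0.57, -0.1, 0.175) shares [ 0.1317  0.3435 -0.3748]
(0.466, 0.234, 0.175) shares [ 0.5982  1.0832 -0.3757]
(0.466, 0.234, 0.026) shares [ 0.5989  1.0832 -0.0032]
```

>>> send_rows:
  moves:
    - {"jaw": 1, "tx": 0, "ty": 0, "tz": -0.02, "ax": 0, "ay": 0, "az": 0}
    - {"jaw": 1, "tx": 0, "ty": 0, "tz": -0.06, "ax": 0, "ay": 0, "az": 0}
    - {"jaw": 1, "tx": 0, "ty": 0, "tz": -0.12, "ax": 0, "ay": 0, "az": 0}
    - {"jaw": 1, "tx": 0, "ty": 0, "tz": -0.18, "ax": 0, "ay": 0, "az": 0}
    - {"jaw": 1, "tx": 0, "ty": 0, "tz": -0.24, "ax": 0, "ay": 0, "az": 0}
    - {"jaw": 1, "tx": 0, "ty": 0, "tz": -0.3, "ax": 0, "ay": 0, "az": 0}
    - {"jaw": 1, "tx": 0.02, "ty": 0.03, "tz": -0.35, "ax": 0, "ay": 0, "az": 0}
    - {"jaw": 1, "tx": 0.04, "ty": 0.08, "tz": -0.375, "ax": 0, "ay": 0, "az": 0}
    - {"jaw": 1, "tx": 0.07, "ty": 0.14, "tz": -0.375, "ax": 0, "ay": 0, "az": 0}
    - {"jaw": 1, "tx": 0.1, "ty": 0.21, "tz": -0.375, "ax": 0, "ay": 0, "az": 0}
    - {"jaw": 1, "tx": 0.13, "ty": 0.28, "tz": -0.375, "ax": 0, "ay": 0, "az": 0}
    - {"jaw": 1, "tx": 0.16, "ty": 0.35, "tz": -0.375, "ax": 0, "ay": 0, "az": 0}
    - {"jaw": 1, "tx": 0.2, "ty": 0.42, "tz": -0.375, "ax": 0, "ay": 0, "az": 0}
    - {"jaw": 1, "tx": 0.24, "ty": 0.49, "tz": -0.375, "ax": 0, "ay": 0, "az": 0}
    - {"jaw": 1, "tx": 0.28, "ty": 0.56, "tz": -0.375, "ax": 0, "ay": 0, "az": 0}
    - {"jaw": 1, "tx": 0.32, "ty": 0.63, "tz": -0.375, "ax": 0, "ay": 0, "az": 0}
    - {"jaw": 1, "tx": 0.37, "ty": 0.7, "tz": -0.375, "ax": 0, "ay": 0, "az": 0}
    - {"jaw": 1, "tx": 0.42, "ty": 0.77, "tz": -0.375, "ax": 0, "ay": 0, "az": 0}
    - {"jaw": 1, "tx": 0.45, "ty": 0.81, "tz": -0.375, "ax": 0, "ay": 0, "az": 0}
    - {"jaw": 1, "tx": 0.46, "ty": 0.83, "tz": -0.375, "ax": 0, "ay": 0, "az": 0}

```text
time: 19.6
ee_pos: [0.4917, 0.1233, 0.174]
ee_rot: [-3.141, -0.001, 2.883]
ft_force: [-0.2, -0.4, -2.8]
finger_gap: 0.0285
```

```bash
python3 -c "
from h import *
st();to((.466,.234,.175),(.466,.234,.04))"
```

```text
t 19.6 pos [0.4917 0.1233 0.174 ] rot [-3.1411e+00 -1.0000e-03  2.8829e+00] q [ 0.25  0.1  -0.2   1.28  0.    0.5 ] F [-0.2 -0.4 -2.8] gap 0.0285
(0.466, 0.234, 0.175) shares [ 0.1329  0.251  -0.0025]
(0.466, 0.234, 0.04) shares [0.1326 0.2512 0.335 ]
```

>>> send_rows:
  moves:
    - {"jaw": 1, "tx": 0.035, "ty": 0.06, "tz": 0, "ax": 0, "ay": 0, "az": 0}
    - {"jaw": 1, "tx": 0.07, "ty": 0.13, "tz": 0, "ax": 0, "ay": 0, "az": 0}
    - {"jaw": 1, "tx": 0.11, "ty": 0.2, "tz": 0, "ax": 0, "ay": 0, "az": 0}
    - {"jaw": 1, "tx": 0.13, "ty": 0.24, "tz": 0, "ax": 0, "ay": 0, "az": 0}
    - {"jaw": 1, "tx": 0.136, "ty": 0.252, "tz": 0.02, "ax": 0, "ay": 0, "az": 0}
    - {"jaw": 1, "tx": 0.136, "ty": 0.252, "tz": 0.08, "ax": 0, "ay": 0, "az": 0}
    - {"jaw": 1, "tx": 0.136, "ty": 0.252, "tz": 0.14, "ax": 0, "ay": 0, "az": 0}
    - {"jaw": 1, "tx": 0.136, "ty": 0.252, "tz": 0.2, "ax": 0, "ay": 0, "az": 0}
    - {"jaw": 1, "tx": 0.136, "ty": 0.252, "tz": 0.26, "ax": 0, "ay": 0, "az": 0}
    - {"jaw": 1, "tx": 0.136, "ty": 0.252, "tz": 0.3, "ax": 0, "ay": 0, "az": 0}
    - {"jaw": 1, "tx": 0.136, "ty": 0.252, "tz": 0.325, "ax": 0, "ay": 0, "az": 0}
    - {"jaw": 1, "tx": 0.136, "ty": 0.252, "tz": 0.338, "ax": 0, "ay": 0, "az": 0}
    - {"jaw": 1, "tx": 0.136, "ty": 0.252, "tz": 0.338, "ax": 0, "ay": 0, "az": 0}
    - {"jaw": 1, "tx": 0.136, "ty": 0.252, "tz": 0.338, "ax": 0, "ay": 0, "az": 0}

```text
time: 21.0
ee_pos: [0.4669, 0.2335, 0.0396]
ee_rot: [3.141, 0.001, 2.881]
ft_force: [-0.2, 0.7, -1.9]
finger_gap: 0.0285
```

```bash
python3 -c "
from h import *
st();to((.466,.234,.0255));shot('side','s5.png')
im=cv2.imread('pics/s5.png');cv2.imwrite('pics/s5c.png',cv2.resize(im[80:260,140:360],None,fx=2.7,fy=2.7))"
```

```text
t 21.0 pos [0.4669 0.2335 0.0396] rot [3.1410e+00 9.0000e-04 2.8805e+00] q [ 0.46  0.19 -0.39  0.99 -0.    0.72] F [-0.2  0.7 -1.9] gap 0.0285
(0.466, 0.234, 0.0255) shares [0.0026 0.0006 0.0352]
```

View pics/s5c.png

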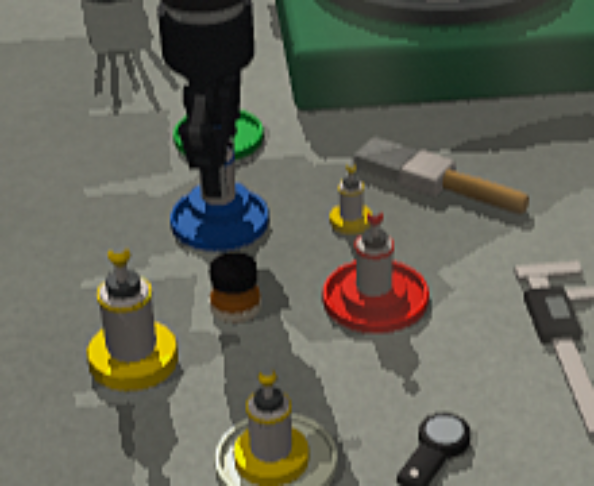

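Blue is over the blue dish (crop 220,205), and red stands upright in the red dish (crop 375,285). Lowering.

>>> send_rows:
  moves:
    - {"jaw": 1, "tx": 0, "ty": 0, "tz": 0.015, "ax": 0, "ay": 0, "az": 0}
    - {"jaw": 1, "tx": 0, "ty": 0, "tz": 0.026, "ax": 0, "ay": 0, "az": 0}
    - {"jaw": 1, "tx": 0, "ty": 0, "tz": 0.032, "ax": 0, "ay": 0, "az": 0}
    - {"jaw": 1, "tx": 0, "ty": 0, "tz": 0.034, "ax": 0, "ay": 0, "az": 0}
    - {"jaw": 1, "tx": 0, "ty": 0, "tz": 0.034, "ax": 0, "ay": 0, "az": 0}
    - {"jaw": 1, "tx": 0, "ty": 0, "tz": 0.034, "ax": 0, "ay": 0, "az": 0}

```text
time: 21.65
ee_pos: [0.4665, 0.2335, 0.0253]
ee_rot: [3.141, 0.0, 2.881]
ft_force: [-0.1, 0.4, -2.6]
finger_gap: 0.0285
```

>>> send_rows:
  moves:
    - {"jaw": 1, "tx": 0, "ty": 0, "tz": 0.002, "ax": 0, "ay": 0, "az": 0}
    - {"jaw": 1, "tx": 0, "ty": 0, "tz": 0.003, "ax": 0, "ay": 0, "az": 0}
    - {"jaw": 1, "tx": 0, "ty": 0, "tz": 0.003, "ax": 0, "ay": 0, "az": 0}

```text
time: 21.95
ee_pos: [0.4665, 0.2335, 0.0252]
ee_rot: [3.141, 0.001, 2.881]
ft_force: [-2.7, -0.8, 6.4]
finger_gap: 0.0287
```

Contact. Releasing.

>>> send_rows:
  moves:
    - {"jaw": 0.2, "tx": 0, "ty": 0, "tz": 0, "ax": 0, "ay": 0, "az": 0}
    - {"jaw": 0, "tx": 0, "ty": 0, "tz": 0, "ax": 0, "ay": 0, "az": 0}
    - {"jaw": -0.5, "tx": 0, "ty": 0, "tz": 0, "ax": 0, "ay": 0, "az": 0}
    - {"jaw": -1, "tx": 0, "ty": 0, "tz": 0, "ax": 0, "ay": 0, "az": 0}
    - {"jaw": -1, "tx": 0, "ty": 0, "tz": 0, "ax": 0, "ay": 0, "az": 0}
    - {"jaw": -1, "tx": 0, "ty": 0, "tz": 0, "ax": 0, "ay": 0, "az": 0}
    - {"jaw": -1, "tx": 0, "ty": 0, "tz": 0, "ax": 0, "ay": 0, "az": 0}
    - {"jaw": -1, "tx": 0, "ty": 0, "tz": -0.05, "ax": 0, "ay": 0, "az": 0}
    - {"jaw": -1, "tx": 0, "ty": 0, "tz": -0.15, "ax": 0, "ay": 0, "az": 0}
    - {"jaw": -1, "tx": 0, "ty": 0, "tz": -0.27, "ax": 0, "ay": 0, "az": 0}
    - {"jaw": -1, "tx": 0, "ty": 0, "tz": -0.39, "ax": 0, "ay": 0, "az": 0}
    - {"jaw": -1, "tx": 0, "ty": 0, "tz": -0.45, "ax": 0, "ay": 0, "az": 0}
    - {"jaw": -1, "tx": 0, "ty": 0, "tz": -0.45, "ax": 0, "ay": 0, "az": 0}

```text
time: 23.25
ee_pos: [0.4682, 0.2343, 0.2085]
ee_rot: [3.137, 0.006, 2.881]
ft_force: [-0.1, 0.1, -0.1]
finger_gap: 0.0855
```

```bash
python3 -c "
from h import *
st();hold(.466,.234);to((.489,-.068,.19),(.489,-.068,.14))"
```

```text
t 23.25 pos [0.4682 0.2343 0.2085] rot [3.1366 0.0056 2.8808] q [ 0.46  0.12 -0.1   1.35 -0.    0.72] F [-0.1  0.1 -0.1] gap 0.0855
side z 0.014 116 [0.467 0.227] [0.053 0.048]
side z 0.057 42 [0.467 0.228] [0.028 0.025]
side z 0.064 34 [0.467 0.231] [0.017 0.018]
zmax 0.089
(0.489, -0.068, 0.19) shares [-0.2469 -0.7153  0.0388]
(0.489, -0.068, 0.14) shares [-0.2465 -0.7157  0.1638]
```

Blue stands flat in its dish. Back to yellow in the white dish.

>>> send_rows:
  moves:
    - {"jaw": -1, "tx": -0.247, "ty": -0.716, "tz": 0.04, "ax": 0, "ay": 0, "az": 0}
    - {"jaw": -1, "tx": -0.247, "ty": -0.716, "tz": 0.04, "ax": 0, "ay": 0, "az": 0}
    - {"jaw": -1, "tx": -0.247, "ty": -0.716, "tz": 0.04, "ax": 0, "ay": 0, "az": 0}
    - {"jaw": -1, "tx": -0.247, "ty": -0.716, "tz": 0.04, "ax": 0, "ay": 0, "az": 0}
    - {"jaw": -1, "tx": -0.247, "ty": -0.716, "tz": 0.04, "ax": 0, "ay": 0, "az": 0}
    - {"jaw": -1, "tx": -0.247, "ty": -0.716, "tz": 0.04, "ax": 0, "ay": 0, "az": 0}
    - {"jaw": -1, "tx": -0.247, "ty": -0.716, "tz": 0.04, "ax": 0, "ay": 0, "az": 0}
    - {"jaw": -1, "tx": -0.247, "ty": -0.716, "tz": 0.1, "ax": 0, "ay": 0, "az": 0}
    - {"jaw": -1, "tx": -0.247, "ty": -0.716, "tz": 0.165, "ax": 0, "ay": 0, "az": 0}
    - {"jaw": -1, "tx": -0.247, "ty": -0.716, "tz": 0.165, "ax": 0, "ay": 0, "az": 0}
    - {"jaw": -1, "tx": -0.247, "ty": -0.716, "tz": 0.165, "ax": 0, "ay": 0, "az": 0}
    - {"jaw": -1, "tx": -0.247, "ty": -0.716, "tz": 0.165, "ax": 0, "ay": 0, "az": 0}

```text
time: 24.5
ee_pos: [0.4884, -0.0684, 0.1389]
ee_rot: [3.141, 0.001, 2.881]
ft_force: [-0.3, -0.1, 0.8]
finger_gap: 0.0853
```

```bash
python3 -c "
from h import *
st();to((.489,-.068,.025))"
```

```text
t 24.5 pos [ 0.4884 -0.0684  0.1389] rot [3.1415e+00 8.0000e-04 2.8814e+00] q [-0.14  0.08 -0.29  1.2   0.    0.12] F [-0.3 -0.1  0.8] gap 0.0853
(0.489, -0.068, 0.025) shares [-0.001   0.0014  0.2848]
```

>>> send_rows:
  moves:
    - {"jaw": -1, "tx": 0, "ty": 0.001, "tz": 0.08, "ax": 0, "ay": 0, "az": 0}
    - {"jaw": -1, "tx": 0, "ty": 0.001, "tz": 0.16, "ax": 0, "ay": 0, "az": 0}
    - {"jaw": -1, "tx": 0, "ty": 0.001, "tz": 0.23, "ax": 0, "ay": 0, "az": 0}
    - {"jaw": -1, "tx": 0, "ty": 0.001, "tz": 0.285, "ax": 0, "ay": 0, "az": 0}
    - {"jaw": -1, "tx": 0, "ty": 0.001, "tz": 0.285, "ax": 0, "ay": 0, "az": 0}
    - {"jaw": -1, "tx": 0, "ty": 0.001, "tz": 0.285, "ax": 0, "ay": 0, "az": 0}
    - {"jaw": 1, "tx": 0, "ty": 0.001, "tz": 0.285, "ax": 0, "ay": 0, "az": 0}
    - {"jaw": 1, "tx": 0, "ty": 0.001, "tz": 0.285, "ax": 0, "ay": 0, "az": 0}
    - {"jaw": 1, "tx": 0, "ty": 0.001, "tz": 0.285, "ax": 0, "ay": 0, "az": 0}
    - {"jaw": 1, "tx": 0, "ty": 0.001, "tz": 0.285, "ax": 0, "ay": 0, "az": 0}
    - {"jaw": 1, "tx": 0, "ty": 0.001, "tz": 0.285, "ax": 0, "ay": 0, "az": 0}
    - {"jaw": 1, "tx": 0, "ty": 0.001, "tz": 0.285, "ax": 0, "ay": 0, "az": 0}
    - {"jaw": 1, "tx": 0, "ty": 0.001, "tz": 0.285, "ax": 0, "ay": 0, "az": 0}
    - {"jaw": 1, "tx": 0, "ty": 0.001, "tz": 0.285, "ax": 0, "ay": 0, "az": 0}

```text
time: 25.9
ee_pos: [0.4888, -0.0684, 0.025]
ee_rot: [3.141, 0.002, 2.881]
ft_force: [-0.3, 0.5, 5.4]
finger_gap: 0.0287
```

```bash
python3 -c "
from h import *
st();to((.588,-.247,.16),(.588,-.247,.026))"
```

```text
t 25.9 pos [ 0.4888 -0.0684  0.025 ] rot [3.1411e+00 1.6000e-03 2.8808e+00] q [-0.14  0.15 -0.47  0.94  0.    0.12] F [-0.3  0.5  5.4] gap 0.0287
(0.588, -0.247, 0.16) shares [-0.3554 -0.3673 -0.337 ]
(0.588, -0.247, 0.026) shares [-0.3549 -0.3675 -0.002 ]
```

>>> send_rows:
  moves:
    - {"jaw": 1, "tx": 0, "ty": 0, "tz": -0.02, "ax": 0, "ay": 0, "az": 0}
    - {"jaw": 1, "tx": 0, "ty": 0, "tz": -0.06, "ax": 0, "ay": 0, "az": 0}
    - {"jaw": 1, "tx": 0, "ty": 0, "tz": -0.12, "ax": 0, "ay": 0, "az": 0}
    - {"jaw": 1, "tx": 0, "ty": 0, "tz": -0.18, "ax": 0, "ay": 0, "az": 0}
    - {"jaw": 1, "tx": -0.02, "ty": -0.02, "tz": -0.24, "ax": 0, "ay": 0, "az": 0}
    - {"jaw": 1, "tx": -0.05, "ty": -0.05, "tz": -0.28, "ax": 0, "ay": 0, "az": 0}
    - {"jaw": 1, "tx": -0.1, "ty": -0.1, "tz": -0.3, "ax": 0, "ay": 0, "az": 0}
    - {"jaw": 1, "tx": -0.15, "ty": -0.155, "tz": -0.3, "ax": 0, "ay": 0, "az": 0}
    - {"jaw": 1, "tx": -0.2, "ty": -0.21, "tz": -0.3, "ax": 0, "ay": 0, "az": 0}
    - {"jaw": 1, "tx": -0.25, "ty": -0.26, "tz": -0.3, "ax": 0, "ay": 0, "az": 0}
    - {"jaw": 1, "tx": -0.3, "ty": -0.31, "tz": -0.3, "ax": 0, "ay": 0, "az": 0}
    - {"jaw": 1, "tx": -0.34, "ty": -0.35, "tz": -0.3, "ax": 0, "ay": 0, "az": 0}
    - {"jaw": 1, "tx": -0.355, "ty": -0.367, "tz": -0.28, "ax": 0, "ay": 0, "az": 0}
    - {"jaw": 1, "tx": -0.355, "ty": -0.367, "tz": -0.22, "ax": 0, "ay": 0, "az": 0}
    - {"jaw": 1, "tx": -0.355, "ty": -0.367, "tz": -0.16, "ax": 0, "ay": 0, "az": 0}
    - {"jaw": 1, "tx": -0.355, "ty": -0.367, "tz": -0.1, "ax": 0, "ay": 0, "az": 0}
    - {"jaw": 1, "tx": -0.355, "ty": -0.367, "tz": -0.06, "ax": 0, "ay": 0, "az": 0}
    - {"jaw": 1, "tx": -0.355, "ty": -0.367, "tz": -0.04, "ax": 0, "ay": 0, "az": 0}
    - {"jaw": 1, "tx": -0.355, "ty": -0.367, "tz": -0.03, "ax": 0, "ay": 0, "az": 0}
    - {"jaw": 1, "tx": -0.355, "ty": -0.367, "tz": -0.03, "ax": 0, "ay": 0, "az": 0}

```text
time: 27.9
ee_pos: [0.5872, -0.2465, 0.036]
ee_rot: [3.141, -0.001, 2.881]
ft_force: [-0.4, -0.0, -2.6]
finger_gap: 0.0287
```

```bash
python3 -c "
from h import *
st();to((.588,-.247,.0255));shot('side','s6.png')
im=cv2.imread('pics/s6.png');cv2.imwrite('pics/s6c.png',cv2.resize(im[200:380,200:420],None,fx=2.7,fy=2.7))"
```

```text
t 27.9 pos [ 0.5872 -0.2465  0.036 ] rot [ 3.1415e+00 -5.0000e-04  2.8810e+00] q [-0.4   0.4  -0.12  1.05  0.   -0.14] F [-0.4 -0.  -2.6] gap 0.0287
(0.588, -0.247, 0.0255) shares [-0.0022 -0.0006  0.0262]
```

View pics/s6c.png

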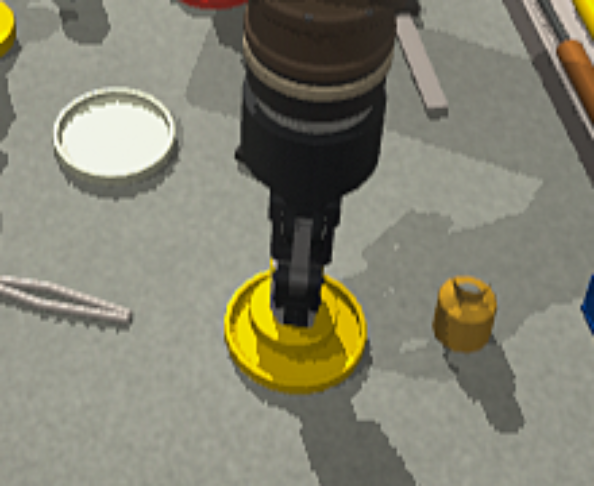

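Yellow is above the yellow dish (crop 293,315), and the white dish is empty (crop 115,135). Lowering.

>>> send_rows:
  moves:
    - {"jaw": 1, "tx": 0, "ty": 0, "tz": 0.012, "ax": 0, "ay": 0, "az": 0}
    - {"jaw": 1, "tx": 0, "ty": 0, "tz": 0.02, "ax": 0, "ay": 0, "az": 0}
    - {"jaw": 1, "tx": 0, "ty": 0, "tz": 0.026, "ax": 0, "ay": 0, "az": 0}
    - {"jaw": 1, "tx": 0, "ty": 0, "tz": 0.028, "ax": 0, "ay": 0, "az": 0}
    - {"jaw": 1, "tx": 0, "ty": 0, "tz": 0.028, "ax": 0, "ay": 0, "az": 0}
    - {"jaw": 1, "tx": 0, "ty": 0, "tz": 0.028, "ax": 0, "ay": 0, "az": 0}

```text
time: 28.55
ee_pos: [0.5874, -0.2468, 0.0252]
ee_rot: [-3.142, 0.0, 2.881]
ft_force: [-1.6, 0.8, -0.3]
finger_gap: 0.0286
```

>>> send_rows:
  moves:
    - {"jaw": 1, "tx": 0, "ty": 0, "tz": 0.0015, "ax": 0, "ay": 0, "az": 0}
    - {"jaw": 1, "tx": 0, "ty": 0, "tz": 0.0015, "ax": 0, "ay": 0, "az": 0}
    - {"jaw": 0.2, "tx": 0, "ty": 0, "tz": 0.0015, "ax": 0, "ay": 0, "az": 0}
    - {"jaw": 0, "tx": 0, "ty": 0, "tz": 0.0015, "ax": 0, "ay": 0, "az": 0}
    - {"jaw": -0.5, "tx": 0, "ty": 0, "tz": 0.0015, "ax": 0, "ay": 0, "az": 0}
    - {"jaw": -1, "tx": 0, "ty": 0, "tz": 0.0015, "ax": 0, "ay": 0, "az": 0}
    - {"jaw": -1, "tx": 0, "ty": 0, "tz": 0.0015, "ax": 0, "ay": 0, "az": 0}
    - {"jaw": -1, "tx": 0, "ty": 0, "tz": 0.0015, "ax": 0, "ay": 0, "az": 0}
    - {"jaw": -1, "tx": 0, "ty": 0, "tz": 0.0015, "ax": 0, "ay": 0, "az": 0}
    - {"jaw": -1, "tx": 0, "ty": 0, "tz": -0.05, "ax": 0, "ay": 0, "az": 0}
    - {"jaw": -1, "tx": 0, "ty": 0, "tz": -0.15, "ax": 0, "ay": 0, "az": 0}
    - {"jaw": -1, "tx": 0, "ty": 0, "tz": -0.27, "ax": 0, "ay": 0, "az": 0}
    - {"jaw": -1, "tx": 0, "ty": 0, "tz": -0.39, "ax": 0, "ay": 0, "az": 0}
    - {"jaw": -1, "tx": 0, "ty": 0, "tz": -0.5, "ax": 0, "ay": 0, "az": 0}
    - {"jaw": -1, "tx": 0, "ty": 0, "tz": -0.5, "ax": 0, "ay": 0, "az": 0}
    - {"jaw": -1, "tx": 0, "ty": 0, "tz": -0.5, "ax": 0, "ay": 0, "az": 0}

```text
time: 30.15
ee_pos: [0.5881, -0.2471, 0.2263]
ee_rot: [-3.141, 0.003, 2.881]
ft_force: [0.2, -0.1, -1.0]
finger_gap: 0.0857
```

```bash
python3 -c "
from h import *
st();hold(.588,-.247);hold(.588,.107);hold(.466,.234);shot('side','s7.png');shot('top','t7.png')"
```

```text
t 30.15 pos [ 0.5881 -0.2471  0.2263] rot [-3.1412e+00  3.1000e-03  2.8808e+00] q [-0.4   0.34  0.23  1.45  0.   -0.14] F [ 0.2 -0.1 -1. ] gap 0.0857
side z 0.014 286 [ 0.585 -0.25 ] [0.052 0.049]
side z 0.057 121 [ 0.586 -0.25 ] [0.031 0.027]
side z 0.064 90 [ 0.585 -0.247] [0.019 0.021]
zmax 0.089
side z 0.014 137 [0.587 0.103] [0.051 0.048]
side z 0.057 52 [0.586 0.102] [0.029 0.025]
side z 0.064 44 [0.586 0.106] [0.018 0.019]
zmax 0.088
side z 0.014 119 [0.466 0.227] [0.05  0.048]
side z 0.057 47 [0.466 0.228] [0.03  0.026]
side z 0.064 34 [0.466 0.231] [0.017 0.021]
zmax 0.088
```

View pics/s7.png

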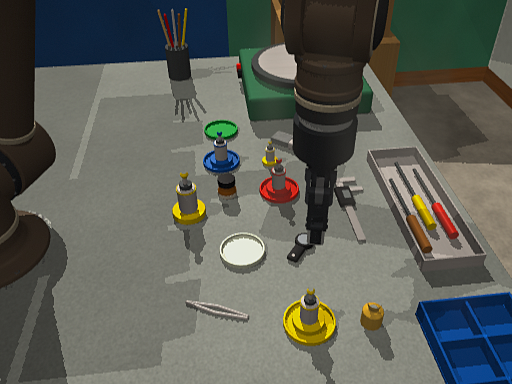

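View pics/t7.png

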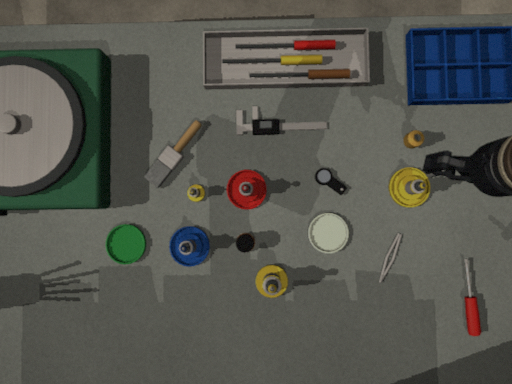

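All three holders stand in their own dishes: blue at top pixel (190,245), red at (247,188) and yellow at (411,187). The white dish (328,233) is empty, and the loupe, jar and caliper are where they were. Handing in.

```bash
python3 -c "
from h import *
print(robot.job_done())"
```

```text
the job is handed in; nothing more can be done
None
```

All three holders now stand in the dish of their own colour, and the white dish is empty. I handed the job in at about 30 s.

- **Moves:** I parked yellow (the middle-sized one, 85 mm tall) in the white dish. Then I took red to red, blue to blue and finally yellow to yellow. Each was set down on light contact, released, and the gripper raised clear.
- **Last checks:** Every holder's top was at 88–89 mm, as expected for one standing upright on a dish floor. Each sat within about 3 mm of its dish centre, against 13 mm of play.
- **Bystanders:** The loupe, jar and caliper look unmoved in the before and after pictures. I did not measure them.
- **Disagreements:** The networks' points for the dishes were up to about 1 cm off my circle fits, so I used the fits. The side camera's centres for the feet and barrels read 3–7 mm low in y, because it sees only their near side; the 3 mm above comes from the collars. One move call was refused early on for missing fields, and it moved nothing.

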